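# Hang the second slotted side strap on the crosshead pin of a bench pulling frame

## Robot

A 7-joint arm with a two-finger parallel gripper is mounted at the origin on the work surface. World frame = base frame: x ahead of the robot, y to its left, z up, the work surface at z = 0. Lengths are in m, angles in rad, forces in N, time in s.
With the tool pointing down it reaches from about 0.425 to 0.825 m from the base axis. Payload 3.6 kg.
Tool frame: the origin (TCP) lies where the fingers leave the gripper's body, on its centre line; the fingertips stand 73 mm ahead of it and the grasp point (between the pads) lies 54 mm ahead of it; x points along the fingers, y is the direction in which the jaws open and shut, and the axes are right-handed (so a half turn about x gives the same grasp; the last joint's range is limited). The gripper opens to 85 mm and grips with 20 to 120 N. Pads are 22 mm wide; open, the fingers measure 114 mm over their backs; the gripper's body (76 mm by 85 mm) begins 54 mm behind the grasp point. The pads swing forward as they close: fully open they stand 13 mm farther back than shut.
Start: joints at [-1.335, 0.615, -0.013, 1.423, 0.008, 1.103, -0.04], TCP at [0.168, 0.628, 0.304] pointing down, gripper open.
Joint ranges: [-3.12, 3.12], [-0.3, 2.06], [-1.34, 1.32], [0.26, 2.42], [-1.36, 4.5], [0.01, 1.98], [-2.84, 2.84]. Speed limits (rad/s): [2.79, 2.79, 3.14, 3.14, 3.14, 3.14, 3.14].

## Interface

Orientations are given as a unit quaternion [x, y, z, w].
In Python, from station import arm, snapshot, camera_info, ticket gives the robot as it stands. Calls block until the motion is done:
- arm.movep(position, orientation): joint-space move of the TCP to a pose.
- arm.line_to(position, velocity=0.15, ori=None): straight line of the TCP; ori=None keeps the orientation; velocity is the mean speed in m/s.
- arm.move_j(angles): joint-space move.
- arm.move_gripper(opening, effort=None): opening from 0.0 (shut) to 1.0 (fully open); effort is the grip in N (None keeps the last); returns when the fingers have stopped.
- arm.pause(seconds).
- arm.ik(position, orientation): joint angles nearest the present ones, or None.
- snapshot(name): name is "scene" or "top" or "wrist"; returns the picture (420x560x3 uint8, blue, green, red); there is no depth.
- camera_info(name): a dict with "fx", "fy", "cx", "cy" (pixels), "R" (3x3) and "t" (3): a world point X has camera coordinates R X + t; the wrist camera has in their place "T_tool_cam" (4x4, takes a point from camera to tool coordinates, whose origin is the TCP and whose axes are the tool frame's). Camera axes: x right, y down, z forward; pixel columns grow to the right and rows downward; lengths in m; the calibration is good to about 2 mm. A picture is of the moment at which its call begins: read the wrist's pose just before it. camera_info takes no time and is no camera call.
A pose or a line that the arm cannot do raises arm.MotionError and nothing moves.
- ticket.finish_job(): hands the job in, once; it reports no verdict.
Readings, each from a call of its own:
- arm.read_time(): time.
- arm.read_joint_positions(): joint angles.
- arm.read_dq(): joint speeds.
- arm.read_effort(): joint torques, N m.
- arm.read_tool_pos(): TCP position.
- arm.read_eef_rot(): TCP orientation.
- arm.read_ft_force(): force on the tool from outside, world axes, zero at the start.
- arm.read_wrist_torque(): the same for the moment, N m.
- arm.read_opening(): opening from 0.0 (shut) to 1.0 (fully open).
Only numpy, scipy, OpenCV 4.12 (cv2) and the standard library are available. Lean on these libraries where they do the work, as an engineer would, in place of code of your own. Each camera call takes 0.05 s, during which the arm holds its last target.

## Task

The bench pulling frame has only one of its two side straps on. From the sloping rack take the strap with the open slot (not the two links with round holes) and hang it on the crosshead's free headed pin: slide the slot sideways in behind the pin's head and let the strap down until it hangs plumb from the closed end of its slot, then let go. The ram has been left at some height nobody measured, so look or feel for it; leave the links in the rack and the other things on the bench where they are.

Things in the scene. Friction and masses are not known exactly. Their poses are not given: they have to be found in the camera images.
- strap_center (a point): centre of the slotted side strap, the one to hang: a flat plain steel bar 200 long, 60 wide, 8 mm thick, about 0.65 kg, with a 22 mm round hole near its foot. It stands in one of the rack's three bays, its top tipped about 25 degrees from upright towards the robot. Axes: z along its length to the top end (100 mm to either end), y across its width, x through its thickness
- strap_mouth (a point): middle of the open mouth of the strap's L-shaped slot, on its +y edge (y = +30, 16 mm above the strap's centre). From here the slot runs level 40 mm inwards (-y), 24 mm high (12 mm either side of this point); its inner end, 20 mm wide (centred on the strap's width), turns up to a closed end 24 mm above this point. Same axes as strap_center
- strap_seat (a point): point of the strap where the pin's axis lies once it hangs: mid-width, 32 mm above the strap's centre, 8 mm below the slot's closed end. Above the slot the strap is solid (its last 60 mm, up to the top end): grip it there across the 8 mm thickness, keeping fingertips within 40 mm of the top end so that they clear the pin and crosshead. Same axes as strap_center
- puller: bench pulling frame, fixed: dark steel foot plate 150 (x) x 260 (y) x 18 mm with an 80 mm diameter ram upright in its middle, 111 mm high. Origin: centre of the foot plate's underside, z up. The ram's plunger carries a grey crosshead, a beam 50 (x) x 250 (y) x 36 mm high centred over the origin; on the middle of its flat top a nut, 38 mm diameter, 16 mm high
- under_pin (a point): point on the bench straight below the middle of the free pin's neck, x = +36, y = -85 from the frame's origin, axes as puller. The pin is level, along +x, its axis 18 mm below the crosshead's flat top. The crosshead's height is not reported: the pin axis lies anywhere from 158 to 206 mm above this point. Nothing stands beside the pin on its -y side
- other_pin (a point): point on the bench straight below the neck of the other pin (y = +85), where the first strap already hangs and can swing. Each pin from the crosshead's +x face (x = 25) outwards: collar 30 mm diameter, 4 long; neck 16 mm diameter, 14 long (x = 29 to 43); head 30 mm diameter, 7 thick (x = 43 to 50). The strap belongs on the neck, between collar and head
- rack: sloping plywood rack, fixed, 276 mm wide (y), 150 mm deep; three bays side by side, 90 mm apart, where straps stand on a ledge and lean back against a board that reaches 125 mm up along them; the top 75 mm of each is free on both sides. Origin: centre of its underside, x away from the robot
- link_a_center (a point): centre of a plain link in the rack, same outline as the strap (200 x 60 x 8 mm) but with two 22 mm round holes and no slot; leave it where it is
- link_b_center (a point): centre of the second such link; leave it where it is
- gland: loose steel cylinder gland on the bench, 84 mm diameter, 48 mm high; origin at its underside; bystander
- tin: loose grey tin, 72 mm diameter, 85 mm high; origin at its underside; bystander
- spanner: loose steel spanner lying on the bench; bystander
- spacer: loose steel spacer ring, 38 mm diameter, 12 mm high, on the foot plate behind the crosshead (-x side); bystander
Things that resemble listed ones, but are neither listed nor needed, are in the scene too. What is shaped like the part that bears strap_center but orange is not meant.

How it is judged:
By the outcome, as a careful person would: the job done as asked, in the order asked, and still so for the second after the job is handed in, with the robot touching nothing.
It also fails if it takes over 72 s, if anything falls off the work surface, if the arm or the gripper's body presses on something with over 40 N, if the wrist force passes 120 N, or if a joint passes its speed limit or range.

## Working session

There is one attempt and no reset: what is moved stays moved. The work goes in short steps, each a Python script; the robot and the scene stay as the last script left them, time stands still between calls to the robot, and variables do not carry over. Pictures are saved under pics/ and viewed, and the job is handed in when it is done.

```bash
ls; mkdir -p pics; python3 - <<'E'
from station import arm, snapshot, camera_info
import cv2
for n in ["scene","top","wrist"]:
    cv2.imwrite(f"pics/a_{n}.png",snapshot(n)); print(n,camera_info(n))
print(arm.read_time(),arm.read_tool_pos(),arm.read_eef_rot(),arm.read_ft_force())
E
```

```text
pics
scene {'fx': 382.924650529613, 'fy': 382.924650529613, 'cx': 277.99474892000194, 'cy': 208.55743822471266, 'R': array([[ 0.19722088,  0.98023996,  0.01528226],
       [ 0.76517171, -0.14416732, -0.62747752],
       [-0.61287534,  0.13544522, -0.77848469]]), 't': array([-0.06624228, -0.37307467,  1.42404485])}
top {'fx': 404.96870357601716, 'fy': 404.96870357601716, 'cx': 286.35224908588486, 'cy': 204.6061030840251, 'R': array([[ 0.05482473, -0.9984869 , -0.00426211],
       [-0.9679104 , -0.05209647, -0.24583617],
       [ 0.24524215,  0.01760324, -0.96930202]]), 't': array([-0.0535283 ,  0.58819974,  0.88229966])}
wrist {'fx': 306.6561172086446, 'fy': 306.6561172086446, 'cx': 285.3174517837967, 'cy': 202.61375669095443, 'T_tool_cam': array([[-2.56035162e-05, -2.67399494e-01,  9.63585756e-01,
        -7.14320550e-02],
       [ 9.99999705e-01, -7.46292260e-04, -1.80528472e-04,
         6.09989654e-05],
       [ 7.67389814e-04,  9.63585468e-01,  2.67399434e-01,
        -6.88832488e-02],
       [ 0.00000000e+00,  0.00000000e+00,  0.00000000e+00,
         1.00000000e+00]])}
0.15 [0.16808112 0.62743084 0.30299349] [ 0.09156516  0.70115795 -0.09296653  0.70096404] [-0.50069543 -0.31407786  0.33236133]
```

View pics/a_scene.png

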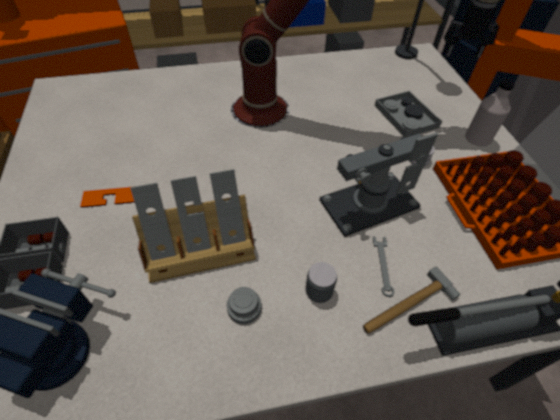

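View pics/a_top.png

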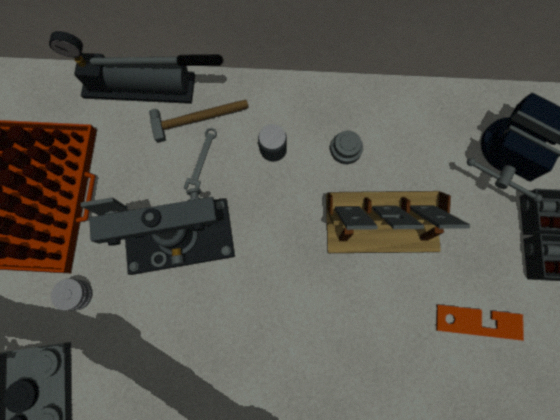

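View pics/a_wrist.png

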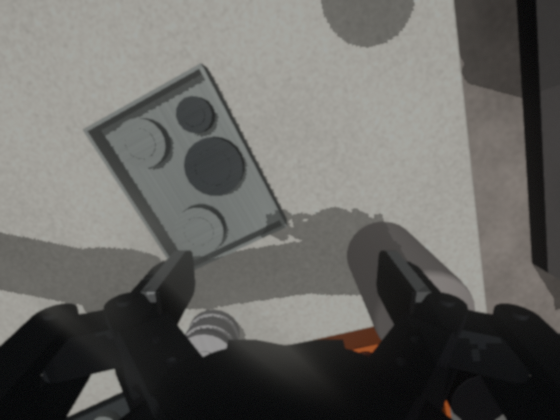

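```bash
python3 - <<'E'
import cv2
a=cv2.imread("pics/a_scene.png");b=cv2.imread("pics/a_top.png")
cv2.imwrite("pics/z1.png",cv2.resize(a[155:285,110:270],None,fx=5,fy=4.6,interpolation=2)[:600])
cv2.imwrite("pics/z2.png",cv2.resize(a[120:240,310:450],None,fx=5,fy=5,interpolation=2))
cv2.imwrite("pics/z3.png",cv2.resize(b[180:280,80:240],None,fx=5,fy=5,interpolation=2))
cv2.imwrite("pics/z4.png",cv2.resize(b[180:260,320:480],None,fx=5,fy=5,interpolation=2))
E
```

```text
(no output)
```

View pics/z1.png

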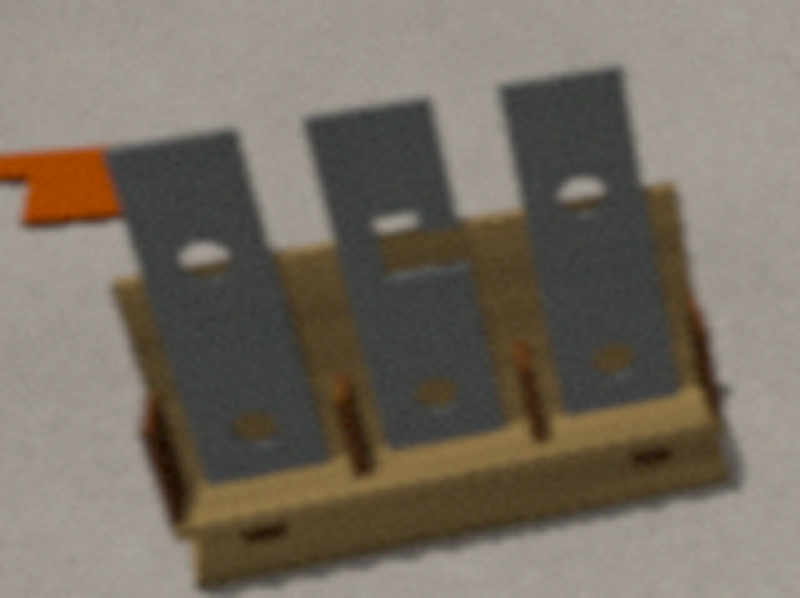

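View pics/z2.png

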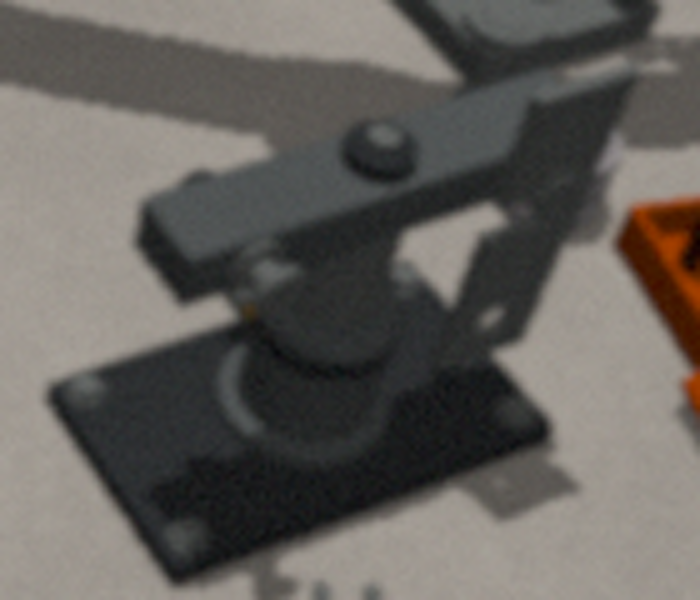

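View pics/z3.png

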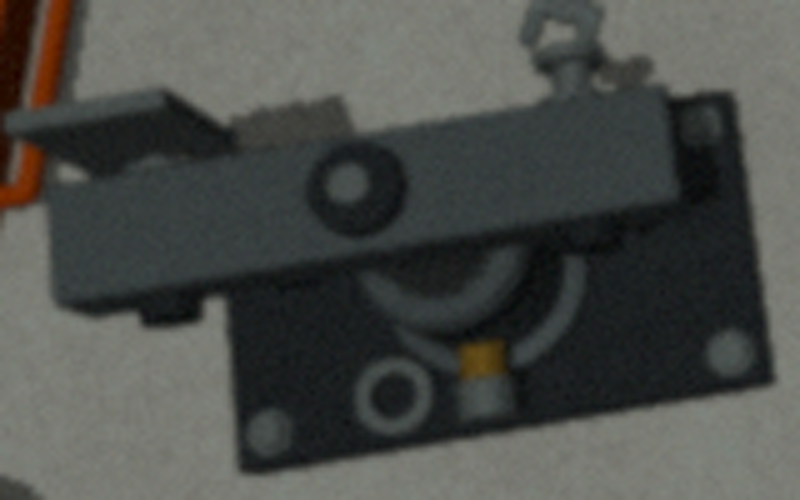

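View pics/z4.png

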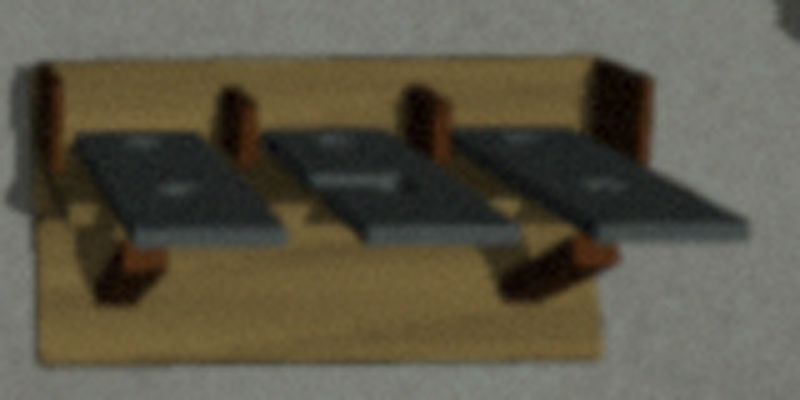

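```bash
cat > h.py <<'E'
import numpy as np, cv2
from scipy.spatial.transform import Rotation as Rn
from station import arm, snapshot, camera_info
def cam(n,pose=None):
    c=camera_info(n)
    if n!="wrist":
        R=np.array(c["R"]);t=np.array(c["t"]); return (c,R.T,-R.T@t)   # cam->world rot, centre
    p,q=pose; Rw=Rn.from_quat(q).as_matrix(); T=np.array(c["T_tool_cam"])
    return (c,Rw@T[:3,:3],Rw@T[:3,3]+np.array(p))
def ray(C,uv):
    c,R,o=C; d=R@np.array([(uv[0]-c["cx"])/c["fx"],(uv[1]-c["cy"])/c["fy"],1.]); return o,d/np.linalg.norm(d)
def onz(C,uv,z):
    o,d=ray(C,uv); return o+d*(z-o[2])/d[2]
def tri(*rs):
    A=np.zeros((3,3));b=np.zeros(3)
    for o,d in rs:
        P=np.eye(3)-np.outer(d,d);A+=P;b+=P@o
    X=np.linalg.solve(A,b); return X,[np.linalg.norm((np.eye(3)-np.outer(d,d))@(X-o)) for o,d in rs]
def proj(C,X):
    c,R,o=C; v=R.T@(np.asarray(X)-o); return np.array([c["fx"]*v[0]/v[2]+c["cx"],c["fy"]*v[1]/v[2]+c["cy"]])
def toolR(xa,ya):
    xa=np.array(xa,float);xa/=np.linalg.norm(xa);ya=np.array(ya,float);ya-=xa*(xa@ya);ya/=np.linalg.norm(ya)
    return np.column_stack([xa,ya,np.cross(xa,ya)])
def pose(): return arm.read_tool_pos(),arm.read_eef_rot()
def shot(name,file):
    p=pose(); im=snapshot(name); cv2.imwrite("pics/"+file+".png",im); np.savez("pics/"+file+".npz",p=p[0],q=p[1]); return p,im
E
python3 - <<'E'
from h import *
T=cam("top");S=cam("scene")
np.set_printoptions(precision=4,suppress=True)
tz=lambda x,y:(80+x/5,180+y/5); sz=lambda x,y:(310+x/5,120+y/5)
for u in [(735,95),(773,380),(240,470)]: print("plate T",onz(T,tz(*u),.018))
for u in [(55,392),(175,580),(548,430)]: print("plate S",onz(S,sz(*u),.018))
for a,b in [((667,88),(188,265)),((680,205),(145,203)),((357,185),(382,145))]:
    print("xh",tri(ray(T,tz(*a)),ray(S,sz(*b))))
# rack/strap : z1 scale 5x(160 w) y 4.6 ; z4 scale 5
s1=lambda x,y:(110+x/5,155+y/4.6); t4=lambda x,y:(320+x/5,180+y/5)
for a,b in [((518,228),(430,98)),((365,228),(306,120)),((380,133),(505,428)),((265,133),(390,448))]:
    print("strap",tri(ray(T,t4(*a)),ray(S,s1(*b))))
for u in [(38,362),(600,362)]: print("rack",onz(T,t4(*u),0.012))
E
```

```text
plate T [0.6107 0.1291 0.018 ]
plate T [0.4692 0.0977 0.018 ]
plate T [0.4122 0.3496 0.018 ]
plate S [0.482  0.0996 0.018 ]
plate S [0.6243 0.1282 0.018 ]
plate S [0.5632 0.3749 0.018 ]
xh (array([0.564 , 0.1251, 0.2032]), [np.float64(0.00038515649847580365), np.float64(0.00038515649847577194)])
xh (array([0.5165, 0.1167, 0.2012]), [np.float64(0.0008925749747215941), np.float64(0.0008925749747216015)])
xh (array([0.5141, 0.2413, 0.2178]), [np.float64(0.000149149185567865), np.float64(0.00014914918556793673)])
strap (array([ 0.5257, -0.2625,  0.234 ]), [np.float64(0.026802537272876722), np.float64(0.02680253727287661)])
strap (array([ 0.5244, -0.2682,  0.2066]), [np.float64(0.02893627374859529), np.float64(0.02893627374859524)])
strap (array([ 0.609 , -0.2576,  0.0524]), [np.float64(0.02710612230571717), np.float64(0.027106122305717198)])
strap (array([ 0.6079, -0.2641,  0.0256]), [np.float64(0.02844687587639092), np.float64(0.028446875876391026)])
rack [ 0.491  -0.1276  0.012 ]
rack [ 0.5058 -0.4012  0.012 ]
```

```bash
python3 - <<'E'
from h import *
np.set_printoptions(precision=4,suppress=True)
T=cam("top");S=cam("scene")
s1=lambda x,y:(110+x/5,155+y/4.6); t4=lambda x,y:(320+x/5,180+y/5)
for a,b in [((365,228),(430,98)),((518,228),(306,120)),((265,133),(505,428)),((380,133),(390,448))]:
    print("strap",tri(ray(T,t4(*a)),ray(S,s1(*b))))
yaw=np.radians(12.7);ex=np.array([np.cos(yaw),np.sin(yaw),0]);ey=np.array([-np.sin(yaw),np.cos(yaw),0]);ez=np.array([0,0,1.])
pin=np.array([.568,.166,.184])
for nm,tilt,d,extra in [("A",0,.20,0.03),("B",40,.19,0.04)]:
    t=np.radians(tilt)
    R=toolR(np.sin(t)*ey-np.cos(t)*ez,-ex)
    p=pin-R[:,0]*d+R[:,2]*extra
    q=Rn.from_matrix(R).as_quat()
    print(nm,p,arm.ik(p,q))
    try:
        arm.movep(p,q); arm.pause(.2); shot("wrist","w"+nm)
    except arm.MotionError as e: print(e)
print(arm.read_time())
E
```

```text
strap (array([ 0.5224, -0.2368,  0.2178]), [np.float64(0.0011812442018841452), np.float64(0.0011812442018841699)])
strap (array([ 0.5259, -0.2957,  0.2168]), [np.float64(7.392377873636595e-05), np.float64(7.392377873635306e-05)])
strap (array([ 0.6063, -0.2328,  0.0351]), [np.float64(0.00045409981735191815), np.float64(0.00045409981735196954)])
strap (array([ 0.6092, -0.2904,  0.0354]), [np.float64(0.000979656862561796), np.float64(0.000979656862561853)])
A [0.5614 0.1953 0.384 ] [-0.1098  0.4909 -0.428   1.4581  0.2085  1.2377  2.8018]
B [0.5881 0.0768 0.3553] [-0.489   0.8191  1.134   1.5254 -1.155   1.869  -2.1832]
7.175
```

View pics/wA.png

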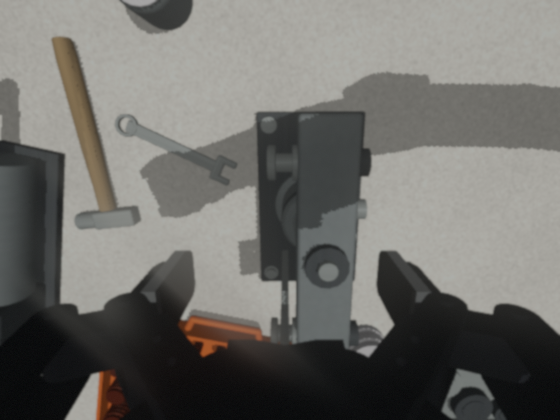

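View pics/wB.png

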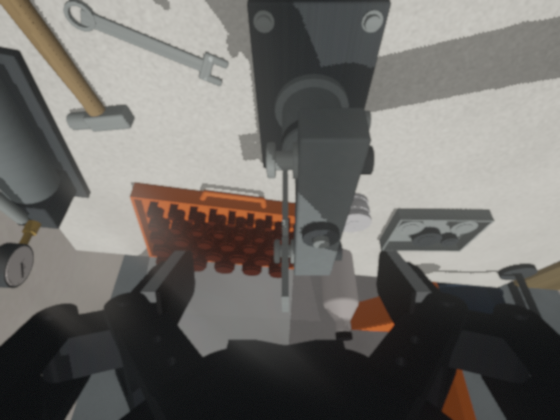

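```bash
python3 - <<'E'
import cv2
a=cv2.imread("pics/wA.png");b=cv2.imread("pics/wB.png")
cv2.imwrite("pics/zA.png",cv2.resize(a[100:200,240:385],None,fx=5.5,fy=5.5,interpolation=2))
cv2.imwrite("pics/zB.png",cv2.resize(b[90:200,240:385],None,fx=5.4,fy=5.4,interpolation=2))
E
```

```text
(no output)
```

View pics/zA.png

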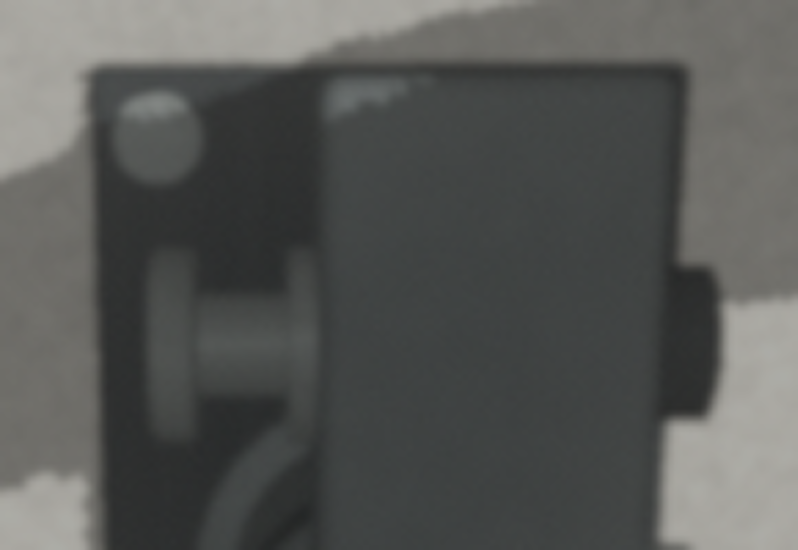

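View pics/zB.png

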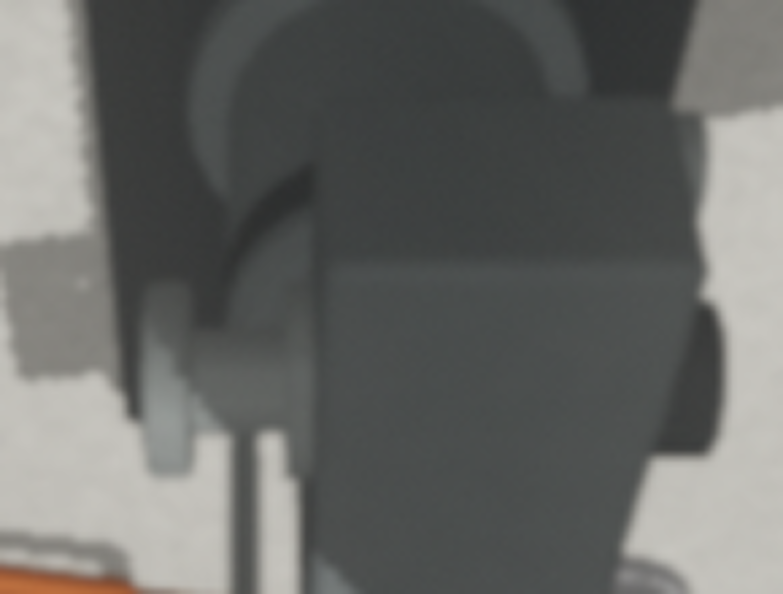

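```bash
python3 - <<'E'
from h import *
np.set_printoptions(precision=4,suppress=True)
def L(f): d=np.load(f"pics/{f}.npz"); return cam("wrist",(d["p"],d["q"]))
A=L("wA");B=L("wB")
print(np.load("pics/wA.npz")["p"],np.load("pics/wB.npz")["p"])
a=lambda x,y:(240+x/5.5-.4,100+y/5.5-.4); b=lambda x,y:(240+x/5.4-.4,90+y/5.4-.4)
Xs={}
for n,u,v in [("neck",(241,343),(240,380)),("neckO",(193,343),(190,380)),("neckI",(288,343),(290,380)),("head",(171,342),(168,380)),("c+x",(322,78),(327,262)),("c-x",(676,78),(700,262))]:
    X,e=tri(ray(A,a(*u)),ray(B,b(*v))); Xs[n]=X; print(n,X,e)
d=Xs["c+x"]-Xs["c-x"]; print(np.linalg.norm(d),np.degrees(np.arctan2(d[1],d[0])))
T=cam("top");S=cam("scene");tz=lambda x,y:(80+x/5-.4,180+y/5-.4)
print([(proj(C,Xs[k])) for C in (T,S) for k in ("neck","c+x")])
# plate edges in A/B, yaw from A right/left edges of crosshead at z=.202
zc=Xs["c+x"][2]
p1=onz(A,(240+322/5.5,100+100/5.5),zc);p2=onz(A,(240+320/5.5,100+540/5.5),zc);d=p2-p1;print("yaw",np.degrees(np.arctan2(-d[0],d[1])))
im=cv2.imread("pics/wA.png")
E
```

```text
[0.5612 0.1958 0.3839] [0.5881 0.0768 0.3553]
neck [0.5683 0.1668 0.1948] [np.float64(0.00023433958029038234), np.float64(0.00023433958029044712)]
neckO [0.5756 0.1684 0.1948] [np.float64(0.0001201650975313862), np.float64(0.00012016509753142932)]
neckI [0.561  0.1651 0.1948] [np.float64(0.00042539501548312104), np.float64(0.00042539501548297993)]
head [0.5789 0.169  0.1949] [np.float64(0.00013858230867828695), np.float64(0.00013858230867818782)]
c+x [0.5658 0.1261 0.2102] [np.float64(0.00017909906961359364), np.float64(0.00017909906961404326)]
c-x [0.5184 0.1155 0.2103] [np.float64(0.0005874077467712555), np.float64(0.0005874077467712278)]
0.048492858807035744 12.608689734794403
[array([194.4231, 195.6935]), array([212.5529, 195.8815]), array([363.8589, 174.3699]), array([348.8346, 171.4196])]
yaw 13.09778506762896
```

```bash
cat >> h.py <<'E'
YAW=np.radians(12.8);ex=np.array([np.cos(YAW),np.sin(YAW),0]);ey=np.array([-np.sin(YAW),np.cos(YAW),0]);ez=np.array([0,0,1.])
def feel(d,step,maxd,thr,v=.03):
    """step along unit d until force change along -d exceeds thr"""
    d=np.array(d,float); arm.pause(.15); f0=np.mean([arm.read_ft_force() for _ in range(3)],0); p=np.array(arm.read_tool_pos());log=[]
    n=int(maxd/step)
    for i in range(1,n+1):
        arm.line_to(p+d*step*i,velocity=v); f=np.array(arm.read_ft_force())-f0
        q=np.array(arm.read_tool_pos()); log.append((round(float((q-p)@d)*1e3,2),f.round(1)))
        if -f@d>thr: return True,q,log
    return False,q,log
E
python3 - <<'E'
from h import *
np.set_printoptions(precision=4,suppress=True)
R=toolR(-ez,ex);q=Rn.from_matrix(R).as_quat()
c=np.array([.5683,.1668,0])-ex*.036-ey*.005
arm.move_gripper(0)
arm.movep(c+ez*(.073+.235),q)
print(arm.read_joint_positions(),arm.read_time())
arm.line_to(c+ez*(.073+.219),velocity=.1)
r=feel(-ez,.0015,.03,5)
print(r[0],r[1],r[1][2]-.073,r[2][-4:],arm.read_time())
arm.line_to(c+ez*(.073+.28),velocity=.3)
arm.move_gripper(1.0)
print(arm.read_time())
E
```

```text
[ 0.055   0.5195 -0.5791  1.6839  0.3219  1.037  -0.4097] 9.5
True [0.5346 0.1542 0.2848] 0.21175561048201424 [(4.63, array([ 0.3,  0.9, -0.3])), (6.14, array([ 0.1,  0.6, -0.8])), (7.4, array([-0.3,  0.1,  0.3])), (7.44, array([-2. , -0.4,  7.3]))] 11.4583
12.625
```

```bash
cat >> h.py <<'E'
RY=np.radians(3.3);TL=np.radians(25)
rx=np.array([np.cos(RY),np.sin(RY),0]);ry=np.array([-np.sin(RY),np.cos(RY),0])
sz=np.cos(TL)*ez-np.sin(TL)*rx; sx=np.cos(TL)*rx+np.sin(TL)*ez; sy=ry
E
python3 - <<'E'
from h import *
np.set_printoptions(precision=4,suppress=True)
top=np.array([.524,-.266,.217])
R=toolR(-ez,rx);q=Rn.from_matrix(R).as_quat()
arm.movep(np.array([.59,-.23,.40]),q); arm.pause(.2); shot("wrist","wC")
R=toolR(-sz,sx);q=Rn.from_matrix(R).as_quat()
arm.movep(top+sz*.14+sy*.02,q); arm.pause(.2); shot("wrist","wD")
print(arm.read_joint_positions(),arm.read_time())
E
```

```text
[ 1.1112  0.3538 -0.7416  1.9367  0.0547  0.5499  0.4666] 15.3583
```

View pics/wC.png

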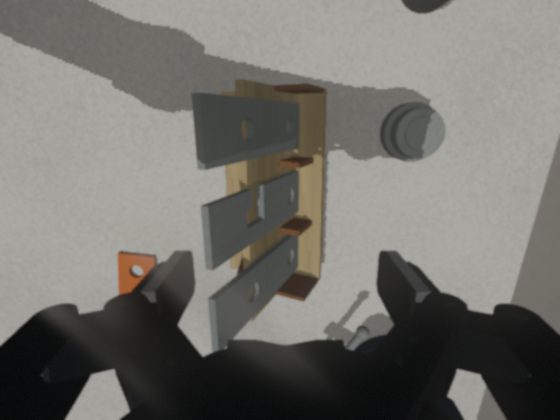

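View pics/wD.png

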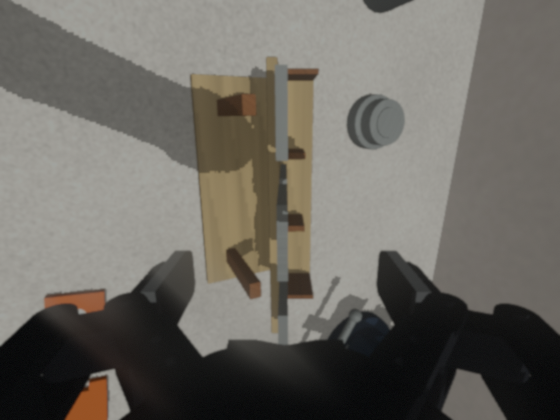

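```bash
python3 - <<'E'
import cv2
a=cv2.imread("pics/wC.png");b=cv2.imread("pics/wD.png")
cv2.imwrite("pics/zC.png",cv2.resize(a[155:275,190:310],None,fx=5,fy=5,interpolation=2))
cv2.imwrite("pics/zD.png",cv2.resize(b[150:290,225:345],None,fx=4,fy=4,interpolation=2))
E
```

```text
(no output)
```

View pics/zC.png

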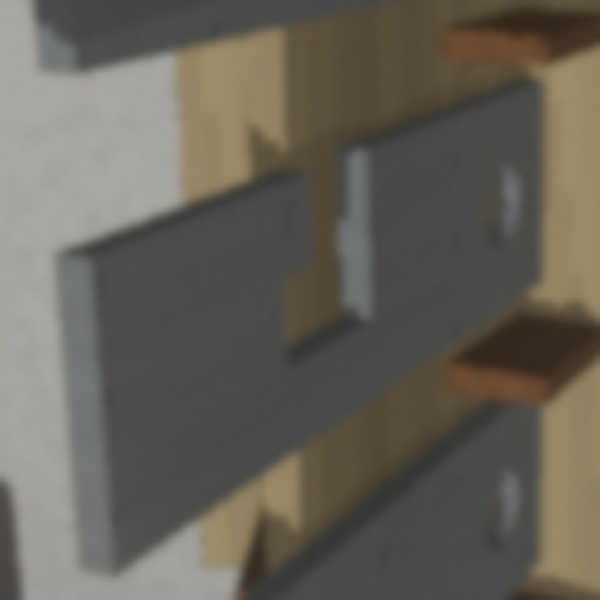

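View pics/zD.png

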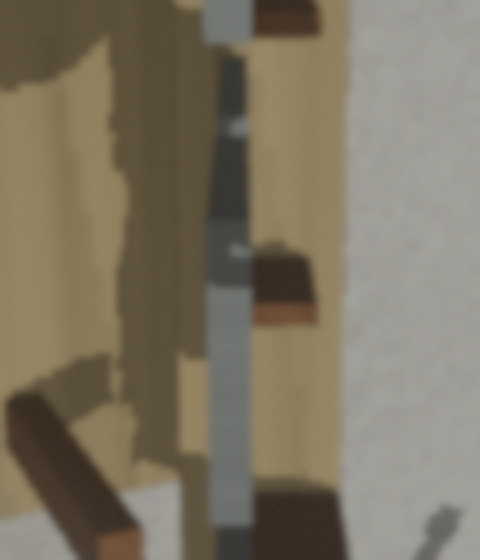

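```bash
python3 - <<'E'
from h import *
np.set_printoptions(precision=4,suppress=True)
def L(f): d=np.load(f"pics/{f}.npz"); return cam("wrist",(d["p"],d["q"]))
C=L("wC");D=L("wD")
c=lambda x,y:(190+x/5-.4,155+y/5-.4); d=lambda x,y:(225+x/4-.375,150+y/4-.375)
X=[]
for n,u,v in [("f+",(97,250),(252,287)),("f-",(112,572),(252,525)),("b+",(60,252),(207,287)),("b-",(82,570),(207,525))]:
    x,e=tri(ray(C,c(*u)),ray(D,d(*v)));X.append(x);print(n,x,e)
X=np.array(X);m=X.mean(0);print("top",m)
w=(X[0]+X[2]-X[1]-X[3])/2;print(np.linalg.norm(w),"yaw",np.degrees(np.arctan2(-w[0],w[1])), "roll",np.degrees(np.arcsin(w[2]/.06)))
# scene tilt from mouth / slot features : lower slot edge front-mouth corner at C (372,148): 96? print ray to strap plane
o=m+sx*.004
for nm,u in [("lowslot mouth",(372,148)),("low slot inner",(372,318)),("foot +",(540,80)),("foot-",(538,285))]:
    a,r=ray(C,c(*u)); P=a+r*((o-a)@sx)/(r@sx); print(nm,((P-m)@sy)*1e3,((P-m)@sz)*1e3)
p=np.load("pics/wD.npz")["p"]; print(p,"tool frame top",[(m-p)@-sz,(m-p)@sx,(m-p)@-sy])
E
```

```text
f+ [ 0.5245 -0.2422  0.2214] [np.float64(0.00665239990187265), np.float64(0.006652399901872676)]
f- [ 0.5277 -0.2961  0.2217] [np.float64(0.0005405130771273858), np.float64(0.0005405130771273414)]
b+ [ 0.5173 -0.2434  0.2178] [np.float64(0.006017898694514434), np.float64(0.006017898694514423)]
b- [ 0.521  -0.2984  0.2161] [np.float64(2.993511059424978e-05), np.float64(2.993511059424821e-05)]
top [ 0.5226 -0.27    0.2193]
0.054553983737893795 yaw 3.6044642011578056 roll 0.6542675391035692
lowslot mouth 33.001341858740446 -98.90520202073425
low slot inner -7.159326166593863 -97.53230388430273
foot + 33.6592254809571 -197.08271350579503
foot- -27.081086184689788 -197.5709616348006
[ 0.4657 -0.249   0.3447] tool frame top [np.float64(0.1371843226685169), np.float64(-0.0026277643183008326), np.float64(0.024275283280920348)]
```

```bash
python3 - <<'E'
from h import *
np.set_printoptions(precision=4,suppress=True)
top=np.array([.5225,-.267,.2190])
R=toolR(-sz,sx);q=Rn.from_matrix(R).as_quat()
arm.move_gripper(.6)
arm.line_to(top+sz*.09,velocity=.15,ori=q)
arm.line_to(top+sz*.036,velocity=.08)
arm.pause(.1);f0=np.array(arm.read_ft_force())
arm.move_gripper(0,effort=70); arm.pause(.1)
print("open",arm.read_opening(),"df",np.array(arm.read_ft_force())-f0,arm.read_wrist_torque())
arm.line_to(top+sz*.046,velocity=.04); print(np.array(arm.read_ft_force())-f0)
arm.line_to(top+sz*.16,velocity=.15); arm.pause(.2)
print(arm.read_opening(),np.array(arm.read_ft_force())-f0,arm.read_wrist_torque(),arm.read_time())
shot("scene","sE"); shot("wrist","wE")
E
python3 - <<'E'
import cv2,numpy as np
a=cv2.imread("pics/sE.png");b=cv2.imread("pics/wE.png")
cv2.imwrite("pics/zE.png",np.hstack([cv2.resize(a[90:290,90:290],(400,400)),cv2.resize(b[100:300,180:380],(400,400))]))
E
```

```text
open 0.08424245834910493 df [0.0111 0.6187 2.2015] [0.045  0.1737 0.1032]
[ 3.6365  1.0377 -2.7865]
0.08199064103465799 [ 3.8883 -0.3353 -7.5567] [-0.3062 -0.2309 -0.0918] 19.2917
```

View pics/zE.png

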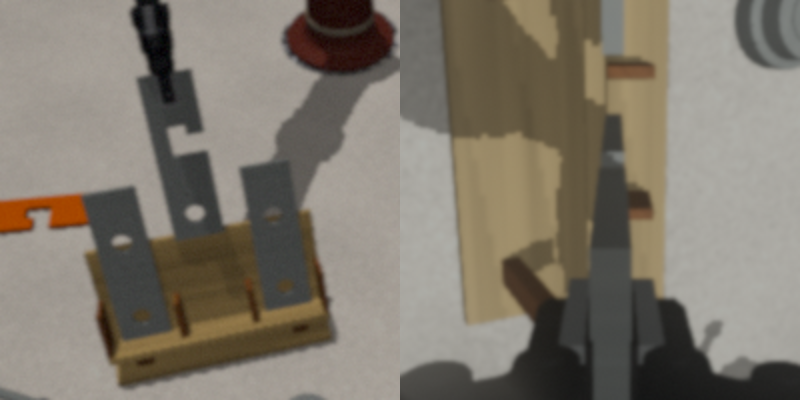

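```bash
python3 - <<'E'
from h import *
np.set_printoptions(precision=4,suppress=True)
R=toolR(-ez,ex);q=Rn.from_matrix(R).as_quat()
p=np.array(arm.read_tool_pos())
print(p)
Rv=toolR(-ez,rx);qv=Rn.from_matrix(Rv).as_quat()
arm.line_to([.47,-.265,.50],velocity=.2,ori=qv)
arm.movep([.55,-.04,.42],q); 
arm.line_to([.55,-.04,.246],velocity=.15)
arm.pause(.2); print(arm.read_ft_force(),arm.read_wrist_torque())
r=feel(-ez,.0012,.02,3,v=.03)
print(r[0],r[1],r[2][-4:],arm.read_time())
arm.line_to([.55,-.04,.30],velocity=.15); arm.pause(.2)
shot("scene","sF");shot("wrist","wF");shot("top","tF"); print(pose(),arm.read_time(),arm.read_joint_positions())
E
python3 - <<'E'
import cv2,numpy as np
a=cv2.imread("pics/sF.png");b=cv2.imread("pics/wF.png");c=cv2.imread("pics/tF.png")
cv2.imwrite("pics/zF.png",np.hstack([cv2.resize(a[90:290,190:390],(400,400)),cv2.resize(b[120:320,180:380],(400,400))]))
E
```

```text
[ 0.455  -0.271   0.3634]
[-0.6092 -0.2178 -6.7548] [-0.0004 -0.0086 -0.0447]
True [ 0.5505 -0.0396  0.2368] [(7.32, array([ 1.5, -0.1, -0.8])), (8.5, array([0.9, 1.1, 1.1])), (9.42, array([0.8, 0.3, 1.8])), (9.5, array([-1.4,  0.7, 11.7]))] 25.1333
(array([ 0.5498, -0.04  ,  0.2993]), array([ 0.4409,  0.5531, -0.4413,  0.5523])) 26.0667 [ 0.4794  0.5476 -0.7003  1.7057  0.3998  1.0375 -0.1328]
```

View pics/zF.png

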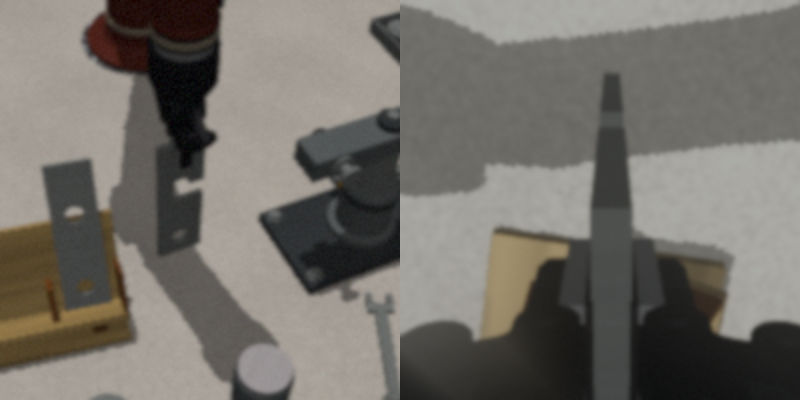

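View pics/tF.png

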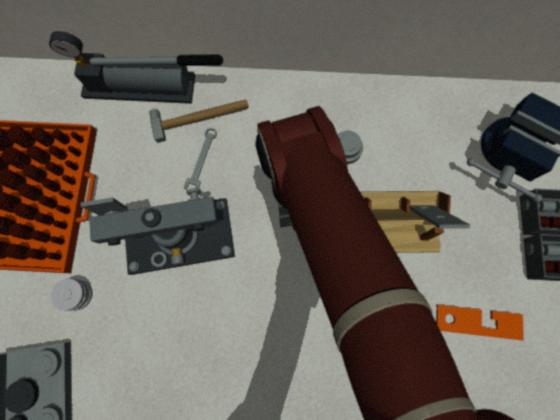

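```bash
python3 - <<'E'
from h import *
np.set_printoptions(precision=4,suppress=True)
d=np.load("pics/wF.npz");W=cam("wrist",(d["p"],d["q"]));p=d["p"]
for nm,u,z in [("top+y",(285.75,223.3),p[2]-.0368),("foot+y",(285.5,156),p[2]-.2368),("mouthlow",(285.7,175.5),p[2]-.1328),("low2",(285.7,182.8),p[2]-.1328)]:
    X=onz(W,u,z)-p; print(nm,X@ex*1e3,X@ey*1e3,X[2]*1e3)
S=cam("scene")
im=cv2.imread("pics/sF.png");cv2.imwrite("pics/zF2.png",cv2.resize(im[150:230,255:305],None,fx=7,fy=7,interpolation=2))
b=cv2.imread("pics/wF.png");cv2.imwrite("pics/zF3.png",cv2.resize(b[145:245,240:330],None,fx=6,fy=6,interpolation=2))
E
```

```text
top+y -0.924640337364562 30.304316691401272 -36.8
foot+y -1.4331172005262343 31.331077911165607 -236.8
mouthlow -1.0823508458417501 30.70705314207394 -132.8
low2 -1.084025739713797 25.686053319066016 -132.8
```

View pics/zF2.png

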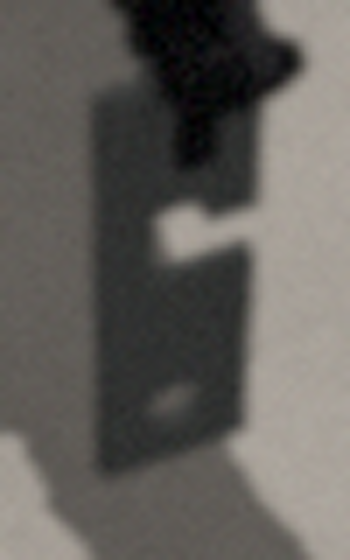

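View pics/zF3.png

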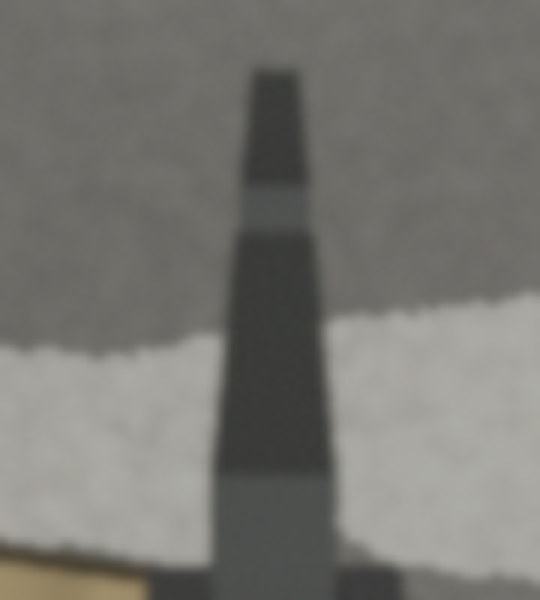

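```bash
python3 - <<'E'
from h import *
np.set_printoptions(precision=4,suppress=True)
R=toolR(-ez,ex);q=Rn.from_matrix(R).as_quat()
pin=np.array([.5681,.1669,0])
arm.line_to(pin-ey*.068+ez*.3146,velocity=.15,ori=q); arm.pause(.25)
shot("wrist","wG");shot("scene","sG"); print(arm.read_tool_pos(),arm.read_time())
b=cv2.imread("pics/wG.png");cv2.imwrite("pics/zG.png",cv2.resize(b[110:260,210:360],None,fx=4,fy=4,interpolation=2))
b=cv2.imread("pics/sG.png");cv2.imwrite("pics/zG2.png",cv2.resize(b[120:220,300:420],None,fx=5,fy=5,interpolation=2))
E
```

```text
[0.5832 0.1001 0.3146] 27.5333
```

View pics/zG.png

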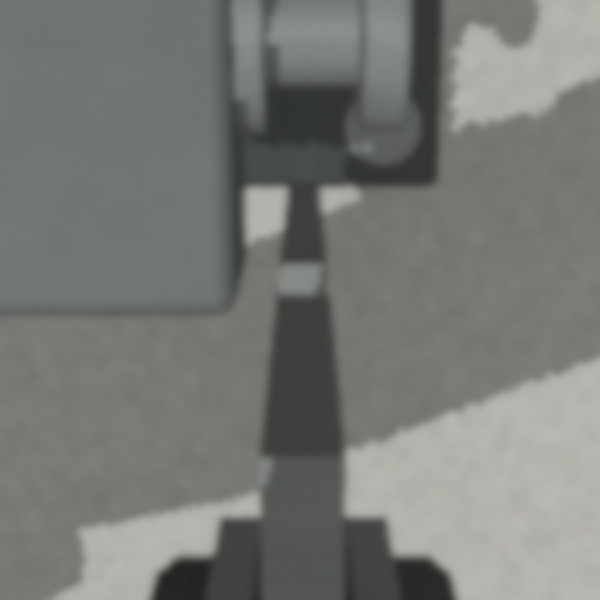

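View pics/zG2.png

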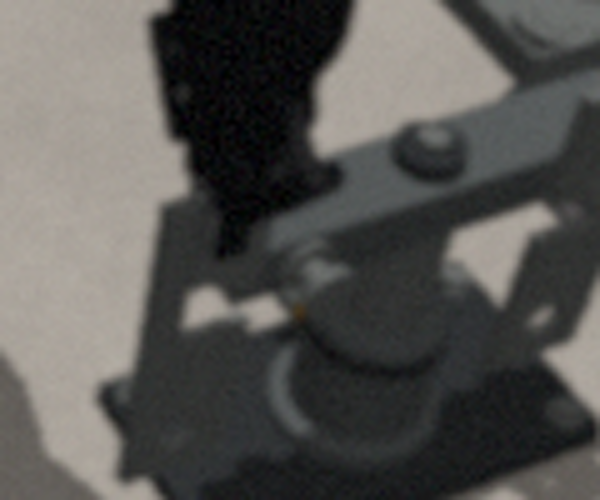

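```bash
python3 - <<'E'
from h import *
np.set_printoptions(precision=4,suppress=True)
pin=np.array([.5681,.1669,0])+ex*.0017
arm.line_to(pin-ey*.068+ez*.3146,velocity=.05);arm.pause(.2)
f0=np.mean([arm.read_ft_force() for _ in range(3)],0)
for s in np.arange(.060,-.0001,-.004):
    arm.line_to(pin-ey*(s+.0005)+ez*.3146,velocity=.06)
    f=np.array(arm.read_ft_force())-f0; 
    if np.linalg.norm(f)>3: print(round(s,3),f@ex,f@ey,f[2])
    if np.linalg.norm(f)>12: print("stop"); break
arm.pause(.2)
f=np.array(arm.read_ft_force())-f0; print("end",f@ex,f@ey,f[2],arm.read_tool_pos(),arm.read_time())
shot("wrist","wH");shot("scene","sH")
b=cv2.imread("pics/wH.png");b1=cv2.resize(b[110:260,210:360],(400,400),interpolation=2)
c=cv2.imread("pics/sH.png");c1=cv2.resize(c[120:220,320:420],(400,400),interpolation=2)
cv2.imwrite("pics/zH.png",np.hstack([b1,c1]))
E
```

```text
end 0.34475462372766685 0.44886109958984804 0.622060990125556 [0.5699 0.1667 0.3146] 32.2083
```

View pics/zH.png

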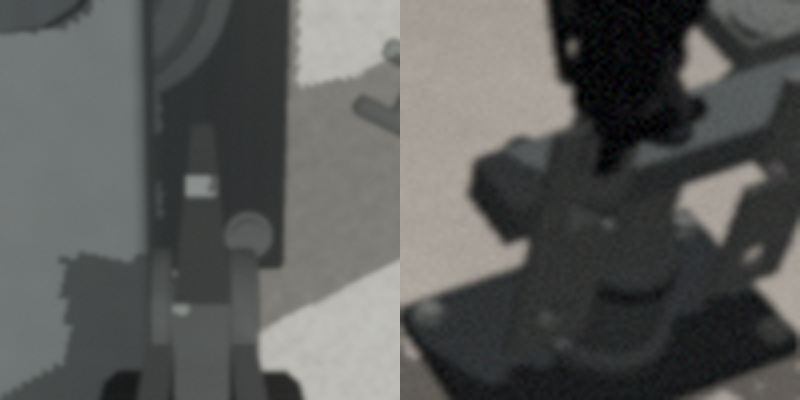

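```bash
python3 - <<'E'
from h import *
np.set_printoptions(precision=4,suppress=True)
r=feel(-ez,.002,.012,3.0,v=.05)
print(r[0],r[2])
if not r[0]:
    r=feel(-ez,.001,.010,4,v=.04); print(r[0],r[2])
print(arm.read_tool_pos(),arm.read_time())
E
```

```text
False [(2.28, array([-0.4, -0.5, -0.5])), (4.23, array([ 0.5, -0.4, -0.3])), (6.2, array([ 0.5, -0.9,  0.1])), (8.21, array([-0. , -0.3,  0.6])), (10.21, array([ 0.4, -0. , -0.8])), (12.19, array([ 1. , -0.9,  0.4]))]
True [(1.1, array([1.1, 1. , 0.9])), (2.11, array([1.1, 0.3, 0.1])), (3.11, array([0.1, 0.8, 0.3])), (3.82, array([-0.4,  0.8,  0.5])), (3.98, array([-0.6, -0. ,  7. ]))]
[0.5701 0.1669 0.2986] 35.3583
```

```bash
python3 - <<'E'
from h import *
np.set_printoptions(precision=4,suppress=True)
arm.move_gripper(.35); arm.pause(.3)
print(arm.read_ft_force())
p=np.array(arm.read_tool_pos())
arm.line_to(p+ez*.06,velocity=.06); arm.line_to(p+ez*.14,velocity=.15)
arm.pause(.3); shot("wrist","wI")
R=toolR(-ez,ex);q=Rn.from_matrix(R).as_quat()
arm.movep([.45,-.05,.45],q); arm.pause(.8)
shot("scene","sI");shot("top","tI"); print(arm.read_time(),arm.read_opening())
b=cv2.imread("pics/wI.png");b1=cv2.resize(b[110:310,180:380],(400,400),interpolation=2)
c=cv2.imread("pics/sI.png");c1=cv2.resize(c[120:220,320:420],(400,400),interpolation=2)
cv2.imwrite("pics/zI.png",np.hstack([b1,c1]))
E
```

```text
[ 0.3334 -0.1651 -0.6642]
40.0667 0.3472145867765788
```

View pics/zI.png

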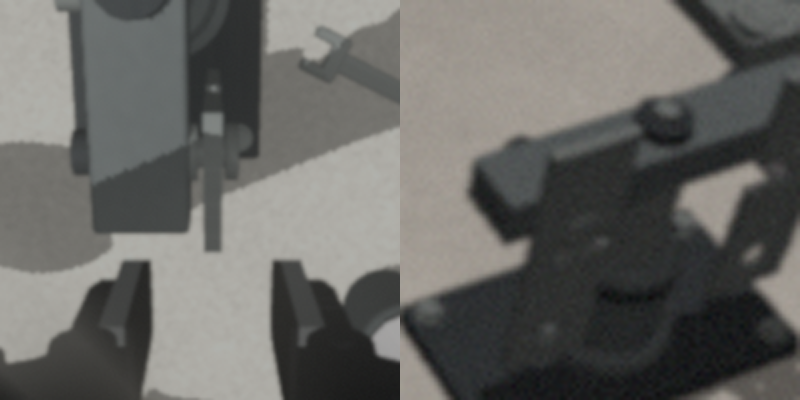

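View pics/tI.png

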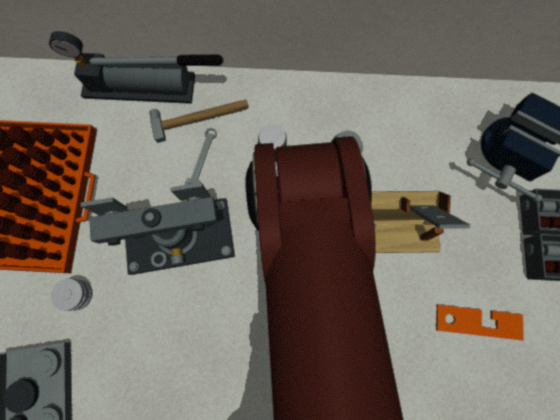

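View pics/sI.png

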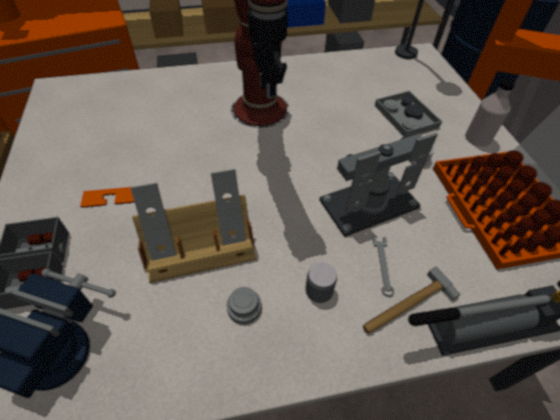

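The wrist view shows the strap on the neck between collar and head, at column ~287 in the full frame. In the scene view it hangs at about (368,180), and the links and bystanders look unmoved.

```bash
python3 - <<'E'
from station import arm, ticket
print(ticket.finish_job(), arm.read_time())
E
```

```text
the job is handed in; nothing more can be done
the job is handed in; nothing more can be done
```

The slotted strap from the middle bay is hanging on the crosshead's free pin, and I handed the job in at about 40 s of the 72 s.

- **Finding the pin height:** I touched the crosshead's flat top with the closed fingertips at z ≈ 0.212 m. That puts the pin axis at about 0.194 m.
- **Hanging the strap:** I touched the strap's foot on the bench to learn its height in the grip. Then I slid the slot sideways behind the pin's head, with no contact felt (no force reading above 3 N). I lowered it until the closed end took the weight after 16 mm, as the slot dimensions predict, and let go.
- **Last checks:** The final pictures show the strap between collar and head. It looks plumb by eye, but I did not measure its angle after release. The two links and the visible bystanders look unmoved, and the arm is well clear.
- **Disagreements:**
  - The fixed cameras put the crosshead top about 8–10 mm lower than the touch did. The wrist views agreed with the touch within 2 mm, so I used the touch.
  - A wrist view before entry showed the strap about 1.7 mm off the neck's middle along the pin axis, so I corrected that first.

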